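Press down the cemented repair pieces on an upturned shoe

ROBOT

A 6-joint arm with a two-finger parallel gripper is mounted at the origin on the work surface. World frame = base frame: x ahead of the robot, y to its left, z up, the work surface at z = 0. Lengths are in m, angles in rad, forces in N, time in s.
With the tool pointing down it reaches from about 0.3 to 0.875 m from the base axis. Payload 6.4 kg.
Tool frame: the origin (TCP) lies at the very end of the fingers, on their centre line; the grasp point (between the pads) lies ctrl.grip_point_offset behind it (ctrl.grip_point_offset is the distance from the TCP to the grasp point, in m); z points along the fingers, x is the direction in which the jaws open and shut, and the axes are right-handed (so a half turn about z gives the same grasp; the last joint's range is limited). The gripper opens to 85 mm and grips with 20 to 120 N. Pads are 22 mm wide; open, the fingers measure 114 mm over their backs; the gripper's body (76 mm by 85 mm) begins 54 mm behind the grasp point. The pads swing forward as they close: fully open they stand 13 mm farther back than shut.
Start: joints at [1.095, 0.181, 1.607, -0, 1.354, -0.206], TCP at [0.153, 0.554, 0.231] pointing down, gripper open.
Joint ranges: [-2.99, 2.99], [-0.89, 2.07], [0.3, 2.58], [-1.14, 4.28], [0, 2.63], [-3.12, 3.12]. Speed limits (rad/s): [2.57, 2.57, 3.01, 3.14, 3.14, 3.14].

INTERFACE

Orientations are given as a unit quaternion [w, x, y, z].
In Python, from bench import get_obs, viewer, workorder, ctrl gives the robot as it stands. The module is installed in compiled form; this text tells all that it offers.
- The arm moves only by the tool move_arm, never from a script. Its argument "increments" is a list of rows, each an object of numbers: "tx", "ty", "tz": the shift along the tool's x, y, z in m; "turn": the turn about the tool's z in degrees. A call has 1 to 20 rows; each row is the pose to reach, as a shift and turn from the pose commanded when the call began, along the tool's axes at that moment; what a row does not reach only later rows make up. A row lasts 1/12 s, in which the tool goes at most 41.7 mm and 7.16 degrees, less where a joint would pass 70% of its speed; a pose out of reach is approached as far as the arm can. A call with a gripper value outside its range is refused whole. "gripper" is the opening, from 0 (shut) to 1 (fully open), set as the call begins (left out, the last holds). The fingers move at their own pace and stop on an object; the grip force is fixed at half the most. Time passes only in rows, so rows that repeat a pose let the fingers close. It gives the time, the measured TCP pose, the force and the opening at its end, in the units of the state.
- get_obs(): the state, without advancing time (a new reading comes with each control period).
- viewer.camera(name): name is "scene" or "top" or "wrist"; returns (picture, depth): 400x640x3 uint8, red, green, blue; 400x640 float32, m along the optical axis (not along the pixel's ray), 0 where there is no reading.
- viewer.get_calibration(name): a dict with "intrinsics" (3x3 intrinsics, pixels), "origin" and "attitude" of the camera in the world. Camera axes: x right, y up, looking along -z (the intrinsics and any distortion apply to the point x, -y, -z); pixel columns grow to the right and rows downward; lengths in m; the calibration is good to about 2 mm. A picture is of the moment at which its call begins: read the wrist's pose just before it. get_calibration takes no time and is no camera call; for the wrist camera it gives the pose at the moment of the call.
- workorder.hand_in(): hands the job in, once; it reports no verdict.
The state is a dict: "time_s": time; "q": joint angles; "dq": joint speeds; "joint_efforts": joint torques, N m; "eef_pos": TCP position; "eef_rot": TCP orientation; "wrist_force": force on the tool from outside, world axes, zero at the start; "torque": the same for the moment, N m; "opening": opening from 0.0 (shut) to 1.0 (fully open).
Only numpy, scipy, OpenCV 4.12 (cv2) and the standard library are available. Lean on these libraries where they do the work, as an engineer would, in place of code of your own. Each camera call takes 0.05 s, during which the arm holds its last target.

TASK

The shoe on the bench jack has three freshly cemented rubber pieces that still gape at one end. Press each one down flush with a light fingertip push on its raised end, in this order: the half sole first, then the toe tip that butts against it, and last the heel piece. Only press: leave the shoe seated on the jack, do not lift or peel anything, and leave the other things on the bench alone.

Things in the scene. Friction and masses are not known exactly. Their poses are not given: they have to be found in the camera images.
- jack: Dark iron bench jack bolted to the bench: a 200 x 110 mm base, a post, a 88 x 48 mm steel heel plate with a 12 mm pin (plate top 75 mm above the bench) and an arm with a rubber toe rest. Origin on the bench under the middle of the shoe; x points the way the shoe's toe points, z up. It stands at any yaw.
- shoe: Brown leather shoe, 292 mm long, 102 mm wide, sole up, on a grey plastic last that sits loose over the jack's pin; about 1.2 kg, not clamped. Origin 75 mm above the bench under the shoe's middle; x points to the toe (toe end x = +147 mm, heel's back x = -145 mm), z up. Ball and heel, when flush, both lie at z = 125 mm here, 200 mm above the bench; the waist between is up to 27 mm lower.
- half_sole_spot (a point): Where to press the half sole: on its upper (tread) face, on the midline, 79 mm ahead of its hinge line (x = +85 mm on the shoe). It moves with the piece. The half sole is black rubber, 5 mm thick, 106 mm long and up to 102 mm wide, over the ball of the shoe (x = +6 to +112 mm). When home its face is all but level, bending down 2 mm at the front.
- half_sole (a joint): How far the half sole gapes, rad: 0 = flush on the leather. It is stuck along its rear edge and turns about that edge (across the shoe) like a stiff hinge; its front end stands 5 to 10 mm up at the start (0.05 to 0.09). It stays where it is pushed: about 4 N straight down on the spot closes it, then it is firm on the shoe (the rubber gives 1 mm per 12 N). Flush means under 0.02.
- toe_tip_spot (a point): Where to press the toe tip: on its upper face, on the midline, 18 mm ahead of its hinge line (x = +132 mm on the shoe). It moves with the piece. It is a black rubber wedge, 33 mm long, 80 mm wide at the rear, rounded in front, 5 to 8 mm thick, 2 mm ahead of the half sole (x = +114 to +147 mm). When home its face is level, 2 mm below the tread plane (198 mm above the bench).
- toe_tip (a joint): How far the toe tip gapes, rad: 0 = flush. Stuck along its rear edge, which acts as a stiff hinge; its front stands 4 to 8 mm up at the start (0.14 to 0.22). It stays where it is pushed: about 5 N straight down on the spot closes it, then it is firm on the shoe (the rubber gives 1 mm per 12 N). Flush means under 0.06.
- heel_piece_spot (a point): Where to press the heel piece: on its upper face, on the midline, 46 mm behind its hinge line (x = -122 mm on the shoe). It moves with the piece. The heel piece is a D-shaped black rubber slab, 69 mm long, 70 mm wide and 7 mm thick, on the heel block (x = -145 to -76 mm). When home its face is level, 200 mm above the bench.
- heel_piece (a joint): How far the heel piece gapes, rad: 0 = flush. Stuck along its straight front edge, which acts as a stiff hinge; its rounded rear end stands 5 to 8 mm up at the start (0.07 to 0.12). It stays where it is pushed: about 5 N straight down on the spot closes it, then it is firm on the shoe (the rubber gives 1 mm per 12 N). Flush means under 0.03.
- mate: The other shoe of the pair, right way up on the bench, 292 x 102 mm, 95 mm high. Leave alone. Origin on the bench under its middle, x to its toe.
- cement_jar: Closed jar of cement, 66 mm across, 82 mm high, standing by the jack. Leave alone. Origin at the centre of its underside.
- polish_tin: Flat round tin, 79 mm across, 25 mm high, by the jack. Leave alone. Origin at the centre of its underside.
- hammer: Shoe hammer, 267 mm long, lying by the jack, 32 mm high. Leave alone. Origin on the bench under it; x runs along the handle to the head.

How it is judged:
By the outcome, as a careful person would: the job done as asked, in the order asked, and still so for the second after the job is handed in, with the robot touching nothing.
It also fails if it takes over 48 s, if anything falls off the work surface, if the arm or the gripper's body presses on something with over 40 N, if the wrist force passes 120 N, or if a joint passes its speed limit or range.

## Working session

There is one attempt and no reset: what is moved stays moved. The work goes in short steps, Python scripts to look and compute and a tool call to move; the robot and the scene stay as the last step left them, time stands still between calls to the robot, and variables do not carry over. Pictures are saved under pics/ and viewed, and the job is handed in when it is done.

Besides the shell and the picture viewer there is one more tool, called in YAML: its name, and indented under it one key for each argument. move_arm: Moves the arm, as the interface text tells. Its arguments: {"type":"object","properties":{"increments":{"type":"array"},"gripper":{"type":"number"}},"required":["increments"]}

```bash
mkdir -p pics
python3 - <<'E'
from bench import get_obs, viewer, ctrl
import cv2,numpy as np
o=get_obs();print(o['time_s'],o['eef_pos'],o['eef_rot'],o['wrist_force'],o['opening'],ctrl.grip_point_offset)
for n in ['scene','top','wrist']:
    c=viewer.get_calibration(n)
    p,d=viewer.camera(n)
    print(n,c)
    cv2.imwrite(f'pics/{n}0.png',p[:,:,::-1]);np.savez(f'{n}0.npz',p=p,d=d,K=c['intrinsics'],o=c['origin'],a=c['attitude'])
E
```

```text
0.0 [0.15298186 0.55371215 0.23038232] [ 3.71745142e-04  7.95781004e-01  6.05583878e-01 -7.88795708e-04] [ 0.4325648  -0.41984555  0.06381255] 0.9980987662837153 0.0187
scene {'intrinsics': array([[397.09855728,   0.        , 316.52488656],
       [  0.        , 397.09855728, 199.21867297],
       [  0.        ,   0.        ,   1.        ]]), 'origin': array([ 0.99195381, -0.16571299,  0.94103845]), 'attitude': array([0.83540723, 0.24805943, 0.13821441, 0.4705933 ])}
top {'intrinsics': array([[519.51533703,   0.        , 324.94673823],
       [  0.        , 519.51533703, 206.67476253],
       [  0.        ,   0.        ,   1.        ]]), 'origin': array([0.40542964, 0.10886539, 1.42847933]), 'attitude': array([-0.69610388, -0.04294799,  0.03962202,  0.71555919])}
wrist {'intrinsics': array([[333.84745499,   0.        , 321.48357225],
       [  0.        , 333.84745499, 201.37429129],
       [  0.        ,   0.        ,   1.        ]]), 'origin': array([0.07639218, 0.57522513, 0.37442648]), 'attitude': array([ 0.78614196, -0.1248836 , -0.09347931,  0.59803555])}
```

View pics/scene0.png

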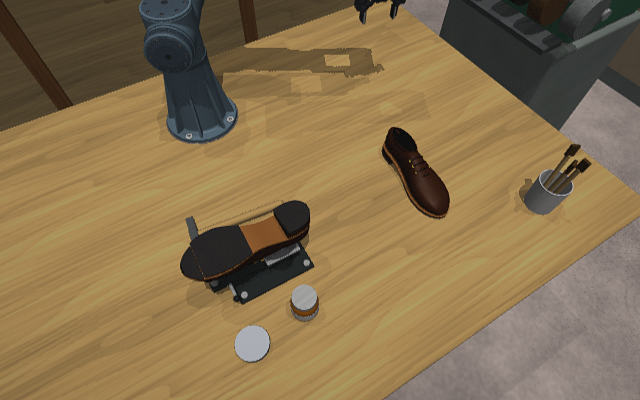

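View pics/top0.png

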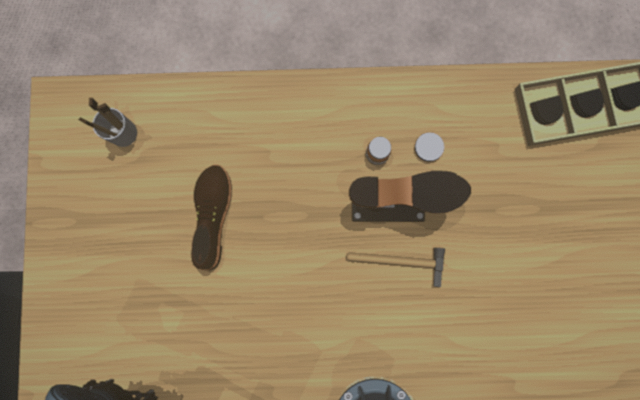

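View pics/wrist0.png

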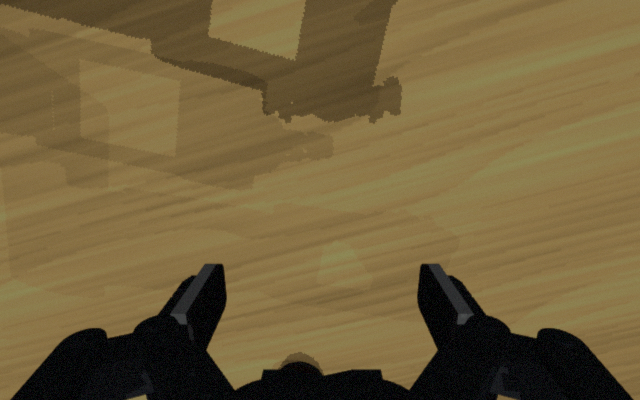

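The top view shows the shoe sole up, heel at pixel (350,192) and toe at (470,190). The jar is at (378,148), the tin at (429,147), the hammer at (395,260) and the mate at (212,217). Next I'll measure the shoe from depth.

```bash
cat > h.py <<'E'
import numpy as np,cv2
from scipy.spatial.transform import Rotation as R
def cloud(f):
    z=np.load(f);K=z['K'];d=z['d'];q=z['a'];Rm=R.from_quat([q[1],q[2],q[3],q[0]]).as_matrix()
    v,u=np.mgrid[:400,:640]
    P=np.stack([(u-K[0,2])/K[0,0]*d,-(v-K[1,2])/K[1,1]*d,-d],-1)
    return P@Rm.T+z['o'],z['p'],d
E
python3 - <<'E'
from h import *
for n in ['top','scene']:
    P,p,d=cloud(n+'0.npz')
    m=(P[...,2]>0.165)&(P[...,2]<.23)&(P[...,0]>.25)&(P[...,0]<.7)&(P[...,1]>-.35)&(P[...,1]<.2)&(d>0)
    k,l,s,c=cv2.connectedComponentsWithStats(m.astype(np.uint8))
    i=1+np.argmax(s[1:,4]);m=l==i
    Q=P[m];print(n,s[i],Q.min(0),Q.max(0))
    r=cv2.minAreaRect(Q[:,:2].astype(np.float32)*1000);print(r)
    ax=np.array([0,-1.])
    a=np.deg2rad(r[2]); cand=[np.array([np.cos(a+j*np.pi/2),np.sin(a+j*np.pi/2)]) for j in range(4)]
    ax=min(cand,key=lambda t:t[1]);n_=np.array([-ax[1],ax[0]])
    c=np.array(r[0])/1000;print('axis',ax,'yaw',np.arctan2(ax[1],ax[0]))
    X=(Q[:,:2]-c)@ax;Y=(Q[:,:2]-c)@n_
    for x in np.arange(-.15,.151,.01):
        s_=(abs(X-x)<.005)
        e=s_&(abs(Y)<.012)
        if s_.sum():print(round(x,3),'y',Y[s_].min().round(3),Y[s_].max().round(3),'zmid',np.median(Q[e,2]).round(4) if e.any() else None,'rgb',p[m][e].mean(0).round() if e.any() else None)
E
```

```text
top [ 348  170  123   43 3815] [ 0.52843441 -0.2338204   0.16575289] [0.63056957 0.05607615 0.21290734]
((578.5563354492188, -88.92051696777344), (102.08305358886719, 289.87615966796875), 0.8950300216674805)
axis [ 0.01562059 -0.99987799] yaw -1.5551751060126027
-0.14 y -0.014 0.03 zmid 0.2041 rgb [81. 68. 53.]
-0.13 y -0.021 0.037 zmid 0.2041 rgb [65. 57. 48.]
-0.12 y -0.024 0.042 zmid 0.2035 rgb [64. 56. 47.]
-0.11 y -0.026 0.041 zmid 0.2028 rgb [63. 56. 47.]
-0.1 y -0.027 0.044 zmid 0.2015 rgb [63. 55. 47.]
-0.09 y -0.027 0.044 zmid 0.2025 rgb [63. 55. 47.]
-0.08 y -0.027 0.041 zmid 0.1999 rgb [63. 55. 46.]
-0.07 y -0.027 0.041 zmid 0.1756 rgb [132.  95.  67.]
-0.06 y -0.025 0.04 zmid 0.1778 rgb [144. 103.  72.]
-0.05 y -0.026 0.038 zmid 0.1797 rgb [139. 100.  69.]
-0.04 y -0.024 0.038 zmid 0.1821 rgb [136.  97.  66.]
-0.03 y -0.023 0.039 zmid 0.1863 rgb [133.  94.  65.]
-0.02 y -0.024 0.039 zmid 0.1903 rgb [138.  99.  68.]
-0.01 y -0.027 0.039 zmid 0.193 rgb [150. 109.  78.]
0.0 y -0.031 0.041 zmid 0.1945 rgb [161. 120.  88.]
0.01 y -0.036 0.041 zmid 0.1999 rgb [81. 66. 54.]
0.02
[... 1760 characters left out ...]
 37.]
0.02 y -0.039 0.048 zmid 0.2003 rgb [38. 37. 37.]
0.03 y -0.044 0.05 zmid 0.2008 rgb [39. 37. 37.]
0.04 y -0.048 0.05 zmid 0.2019 rgb [39. 38. 37.]
0.05 y -0.052 0.052 zmid 0.2033 rgb [39. 38. 37.]
0.06 y -0.051 0.051 zmid 0.2035 rgb [39. 37. 37.]
0.07 y -0.051 0.052 zmid 0.2038 rgb [39. 37. 37.]
0.08 y -0.05 0.05 zmid 0.2048 rgb [38. 37. 37.]
0.09 y -0.05 0.048 zmid 0.2052 rgb [39. 37. 37.]
0.1 y -0.047 0.046 zmid 0.2057 rgb [40. 38. 37.]
0.11 y -0.044 0.043 zmid 0.2038 rgb [42. 37. 35.]
0.12 y -0.038 0.038 zmid 0.1989 rgb [38. 36. 36.]
0.13 y -0.03 0.032 zmid 0.2006 rgb [37. 36. 36.]
0.14 y -0.018 0.021 zmid 0.2021 rgb [40. 35. 31.]
0.15 y 0.003 0.003 zmid 0.1958 rgb [112.  90.  57.]
```

Run:
```python
from h import *
for n in ['top','scene']:
    P,p,d=cloud(n+'0.npz')
    m=(P[...,2]>0.165)&(P[...,2]<.23)&(P[...,0]>.25)&(P[...,0]<.7)&(P[...,1]>-.35)&(P[...,1]<.2)&(d>0)
    org=m&(p[...,0].astype(int)-p[...,2]>40)&(p[...,0]>90)
    k,l,s,c=cv2.connectedComponentsWithStats(org.astype(np.uint8));i=1+np.argmax(s[1:,4])
    Q=P[l==i]; 
    E1=[];E2=[]
    for x in np.arange(.565,.606,.003):
        t=Q[abs(Q[:,0]-x)<.0025]
        if len(t)>5:E1.append((x,t[:,1].max()));E2.append((x,t[:,1].min()))
    for E in (E1,E2):
        E=np.array(E);f=np.polyfit(E[:,0],E[:,1],1);print(n,'edge slope',f[0],'y at .58',np.polyval(f,.58))
    # midline from heel and toe width at y-slices
    S=P[m&(P[...,2]>.19)]
    for y in [.04,.03,.02,.01,0,-.06,-.1,-.14,-.17,-.19,-.2,-.21,-.22]:
        t=S[abs(S[:,1]-y)<.003];print(y,t[:,0].min().round(4),t[:,0].max().round(4),((t[:,0].min()+t[:,0].max())/2).round(4))
    print('y range',S[:,1].min(),S[:,1].max())
```

```text
top edge slope -0.039246733924701654 y at .58 -0.017014823743298498
top edge slope -0.05284431712484308 y at .58 -0.09528838202737205
0.04 0.5565 0.6137 0.5851
0.03 0.5531 0.6175 0.5853
0.02 0.5509 0.6179 0.5844
0.01 0.5504 0.6212 0.5858
0 0.5505 0.6204 0.5854
-0.06 0.5548 0.6128 0.5838
-0.1 0.5432 0.6201 0.5816
-0.14 0.5293 0.6281 0.5787
-0.17 0.5294 0.6275 0.5784
-0.19 0.5329 0.6239 0.5784
-0.2 0.5406 0.6213 0.5809
-0.21 0.5449 0.6177 0.5813
-0.22 0.552 0.6096 0.5808
y range -0.2338203980709127 0.05463561559730036
scene edge slope -0.04022055843118979 y at .58 -0.011908239464596434
scene edge slope -0.046141410870365794 y at .58 -0.09090104110478309
0.04 0.5573 0.6185 0.5879
0.03 0.5562 0.6218 0.589
0.02 0.5539 0.6244 0.5891
0.01 0.5543 0.6242 0.5892
0 0.5533 0.6247 0.589
-0.06 0.5886 0.6023 0.5955
-0.1 0.5478 0.625 0.5864
-0.14 0.5314 0.6337 0.5826
-0.17 0.5328 0.6328 0.5828
-0.19 0.5376 0.6284 0.583
-0.2 0.5434 0.6249 0.5842
-0.21 0.5478 0.6198 0.5838
-0.22 0.5556 0.6128 0.5842
y range -0.23372670984464194 0.05717515439996043
```

move_arm:
  increments:
    - {"tz": -0.03, "turn": 0}
    - {"tz": -0.06, "turn": 7}
  gripper: 0

```text
validation failed for argument at $.in...
```

move_arm:
  increments:
    - {"tx": 0.0, "ty": 0.0, "tz": -0.03, "turn": 0.0}
    - {"tx": 0.0, "ty": 0.0, "tz": -0.06, "turn": 7.0}
  gripper: 0

```text
time_s: 0.32
eef_pos: [0.1525, 0.5527, 0.2893]
eef_rot: [0.001, 0.831, 0.556, -0.003]
wrist_force: [-0.3, 0.7, -0.0]
opening: 0.749
```

```bash
cat > mv.py <<'E'
import sys,numpy as np
from bench import get_obs
from scipy.spatial.transform import Rotation as R
t=np.array([float(a) for a in sys.argv[1:4]]);o=get_obs();q=o['eef_rot'];M=R.from_quat([q[1],q[2],q[3],q[0]]).as_matrix()
print(o['time_s'],o['eef_pos'],o['wrist_force'],o['opening'],'tool yaw',np.degrees(np.arctan2(M[1,0],M[0,0])),'tilt z',M[:,2])
print('shift',M.T@(t-o['eef_pos']))
E
python3 mv.py .5835 -.174 .26
```

```text
0.3167 [0.15250757 0.55270059 0.28926774] [-0.28506915  0.71856326 -0.0022486 ] 0.7493749290335305 tool yaw 67.57335255481317 tilt z [-0.00285643 -0.00551942 -0.99998069]
shift [-0.50712459  0.67564966  0.03204704]
```

move_arm:
  increments:
    - {"tx": -0.02, "ty": 0.027, "tz": 0.0, "turn": 3}
    - {"tx": -0.05, "ty": 0.067, "tz": 0.0, "turn": 7}
    - {"tx": -0.075, "ty": 0.1, "tz": 0.0, "turn": 11}
    - {"tx": -0.1, "ty": 0.133, "tz": 0.0, "turn": 15}
    - {"tx": -0.125, "ty": 0.167, "tz": 0.0, "turn": 19}
    - {"tx": -0.15, "ty": 0.2, "tz": 0.0, "turn": 23}
    - {"tx": -0.175, "ty": 0.233, "tz": 0.0, "turn": 27}
    - {"tx": -0.2, "ty": 0.267, "tz": 0.0, "turn": 31}
    - {"tx": -0.225, "ty": 0.3, "tz": 0.0, "turn": 35}
    - {"tx": -0.25, "ty": 0.333, "tz": 0.0, "turn": 39}
    - {"tx": -0.275, "ty": 0.367, "tz": 0.0, "turn": 43}
    - {"tx": -0.3, "ty": 0.4, "tz": 0.0, "turn": 47}
    - {"tx": -0.325, "ty": 0.433, "tz": 0.0, "turn": 51}
    - {"tx": -0.35, "ty": 0.467, "tz": 0.0, "turn": 55}
    - {"tx": -0.375, "ty": 0.5, "tz": 0.0, "turn": 59}
    - {"tx": -0.4, "ty": 0.533, "tz": 0.0, "turn": 63}
    - {"tx": -0.425, "ty": 0.567, "tz": 0.0, "turn": 66}
    - {"tx": -0.45, "ty": 0.6, "tz": 0.0, "turn": 68}
    - {"tx": -0.475, "ty": 0.633, "tz": 0.0, "turn": 69}
    - {"tx": -0.49, "ty": 0.653, "tz": 0.0, "turn": 69}

```text
time_s: 1.98
eef_pos: [0.5703, -0.1511, 0.2907]
eef_rot: [0.0, 1.0, -0.014, -0.0]
wrist_force: [0.9, 0.3, 1.1]
opening: -0.005
```

```bash
python3 mv.py .5835 -.174 .23;  python3 - <<'E'
from bench import get_obs, viewer
import cv2,numpy as np
c=viewer.get_calibration('wrist')
p,d=viewer.camera('wrist')
cv2.imwrite('pics/wrist1.png',p[:,:,::-1]);np.savez('wrist1.npz',p=p,d=d,K=c['intrinsics'],o=c['origin'],a=c['attitude'])
E
```

```text
1.9833 [ 0.57032094 -0.15105998  0.29067062] [0.93277578 0.2816762  1.08629234] -0.0050688822772075445 tool yaw -1.6001960218884919 tilt z [-3.91776201e-04 -2.13230412e-04 -9.99999901e-01]
shift [0.01383792 0.02254945 0.06067034]
```

View pics/wrist1.png

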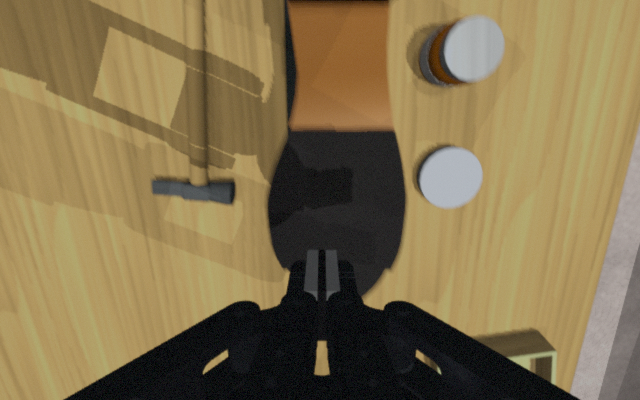

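The wrist view shows the shut fingers at (322,260), lined up with the shoe. The rear edge of the half sole is at row 130, columns 288–395. I'll check the midline in this view.

Run:
```python
from h import *
P,p,d=cloud('wrist1.npz')
m=(P[...,2]>0.19)&(P[...,2]<.215)&(d>0)
for v in [30,60,100,125,140,160,180,200,220,235]:
    u=np.where(m[v,240:420])[0]+240
    if len(u): print(v,u.min(),u.max(),P[v,u.min()].round(4),P[v,u.max()].round(4),'mid',((P[v,u.min()]+P[v,u.max()])/2).round(4), P[v,(u.min()+u.max())//2].round(4))
o=(p[...,0].astype(int)-p[...,2]>40)&(p[...,0]>90)
for u in [300,320,340,360,380]:
    v=np.where(o[60:180,u])[0]+60
    v=v[v<150]; print(u,v.max(),P[v.max()+2,u].round(4))
```

```text
100 293 388 [ 0.5522 -0.076   0.1949] [ 0.6176 -0.0779  0.1941] mid [ 0.5849 -0.0769  0.1945] [ 0.5846 -0.0769  0.1937]
125 287 391 [ 0.5472 -0.0926  0.1957] [ 0.6199 -0.0946  0.1963] mid [ 0.5835 -0.0936  0.196 ] [ 0.5835 -0.0935  0.1966]
140 281 396 [ 0.5431 -0.1021  0.2018] [ 0.6229 -0.1045  0.2005] mid [ 0.583  -0.1033  0.2012] [ 0.5825 -0.1032  0.2015]
160 273 400 [ 0.5367 -0.1157  0.2029] [ 0.6255 -0.1181  0.2037] mid [ 0.5811 -0.1169  0.2033] [ 0.5809 -0.1171  0.202 ]
180 267 403 [ 0.5317 -0.1295  0.2049] [ 0.6282 -0.1325  0.2039] mid [ 0.5799 -0.131   0.2044] [ 0.5799 -0.1314  0.2028]
200 264 404 [ 0.5283 -0.1443  0.2049] [ 0.6292 -0.1469  0.2056] mid [ 0.5788 -0.1456  0.2052] [ 0.5789 -0.1458  0.2047]
220 266 403 [ 0.5287 -0.1593  0.206 ] [ 0.6293 -0.1625  0.2052] mid [ 0.579  -0.1609  0.2056] [ 0.5786 -0.1607  0.2061]
235 268 401 [ 0.5295 -0.1707  0.2075] [ 0.628  -0.1737  0.207 ] mid [ 0.5788 -0.1722  0.2072] [ 0.5783 -0.172   0.2075]
300 130 [ 0.5564 -0.0971  0.201 ]
320 129 [ 0.5702 -0.0968  0.2014]
340 131 [ 0.584  -0.0986  0.2007]
360 131 [ 0.5978 -0.099   0.2004]
380 130 [ 0.6114 -0.0986  0.2019]
```

move_arm:
  increments:
    - {"tx": 0.005, "ty": 0.012, "tz": 0.02, "turn": 0}
    - {"tx": 0.01, "ty": 0.024, "tz": 0.04, "turn": 0}
    - {"tx": 0.01, "ty": 0.024, "tz": 0.06, "turn": 0}
    - {"tx": 0.01, "ty": 0.024, "tz": 0.07, "turn": 0}
    - {"tx": 0.01, "ty": 0.024, "tz": 0.07, "turn": 0}
    - {"tx": 0.01, "ty": 0.024, "tz": 0.07, "turn": 0}
    - {"tx": 0.01, "ty": 0.024, "tz": 0.07, "turn": 0}

```text
time_s: 2.62
eef_pos: [0.5796, -0.1722, 0.2228]
eef_rot: [0.0, 1.0, -0.012, 0.001]
wrist_force: [-0.4, 0.4, 0.7]
opening: -0.004
```

```bash
python3 mv.py .580 -.175 .21
```

```text
2.6167 [ 0.57957518 -0.17217056  0.22277401] [-0.43448369  0.42945411  0.68360003] -0.004025842058585747 tool yaw -1.4233862886984763 tilt z [ 1.82301335e-03 -8.74603196e-04 -9.99997956e-01]
shift [0.00047141 0.00280742 0.01277723]
```

move_arm:
  increments:
    - {"tx": 0.0, "ty": 0.002, "tz": 0.003, "turn": 0}
    - {"tx": 0.0, "ty": 0.002, "tz": 0.006, "turn": 0}
    - {"tx": 0.0, "ty": 0.002, "tz": 0.009, "turn": 0}
    - {"tx": 0.0, "ty": 0.002, "tz": 0.012, "turn": 0}
    - {"tx": 0.0, "ty": 0.002, "tz": 0.014, "turn": 0}
    - {"tx": 0.0, "ty": 0.002, "tz": 0.014, "turn": 0}
    - {"tx": 0.0, "ty": 0.002, "tz": 0.014, "turn": 0}

```text
time_s: 3.2
eef_pos: [0.5788, -0.1742, 0.2071]
eef_rot: [-0.0, 1.0, -0.013, -0.0]
wrist_force: [0.2, 0.2, -0.2]
opening: 0.003
```

move_arm:
  increments:
    - {"tx": 0.0, "ty": 0.0, "tz": 0.001, "turn": 0}
    - {"tx": 0.0, "ty": 0.0, "tz": 0.002, "turn": 0}
    - {"tx": 0.0, "ty": 0.0, "tz": 0.003, "turn": 0}
    - {"tx": 0.0, "ty": 0.0, "tz": 0.003, "turn": 0}
    - {"tx": 0.0, "ty": 0.0, "tz": 0.003, "turn": 0}

```text
time_s: 3.62
eef_pos: [0.5791, -0.1746, 0.2047]
eef_rot: [0.0, 1.0, -0.013, 0.0]
wrist_force: [-0.7, -1.1, 2.8]
opening: -0.001
```

move_arm:
  increments:
    - {"tx": 0.0, "ty": 0.0, "tz": 0.0005, "turn": 0}
    - {"tx": 0.0, "ty": 0.0, "tz": 0.001, "turn": 0}
    - {"tx": 0.0, "ty": 0.0, "tz": 0.0015, "turn": 0}
    - {"tx": 0.0, "ty": 0.0, "tz": 0.002, "turn": 0}
    - {"tx": 0.0, "ty": 0.0, "tz": 0.002, "turn": 0}
    - {"tx": 0.0, "ty": 0.0, "tz": 0.002, "turn": 0}

```text
time_s: 4.12
eef_pos: [0.579, -0.1746, 0.2024]
eef_rot: [0.0, 1.0, -0.013, 0.0]
wrist_force: [1.1, -2.2, 3.6]
opening: 0.004
```

move_arm:
  increments:
    - {"tx": 0.0, "ty": 0.0, "tz": 0.0005, "turn": 0}
    - {"tx": 0.0, "ty": 0.0, "tz": 0.001, "turn": 0}
    - {"tx": 0.0, "ty": 0.0, "tz": 0.001, "turn": 0}
    - {"tx": 0.0, "ty": 0.0, "tz": 0.001, "turn": 0}

```text
time_s: 4.45
eef_pos: [0.5789, -0.1743, 0.2013]
eef_rot: [0.0, 1.0, -0.013, 0.0]
wrist_force: [0.6, -2.6, 3.1]
opening: 0.004
```

move_arm:
  increments:
    - {"tx": 0.0, "ty": 0.0, "tz": 0.0005, "turn": 0}
    - {"tx": 0.0, "ty": 0.0, "tz": 0.001, "turn": 0}
    - {"tx": 0.0, "ty": 0.0, "tz": 0.001, "turn": 0}
    - {"tx": 0.0, "ty": 0.0, "tz": 0.001, "turn": 0}

```text
time_s: 4.78
eef_pos: [0.5789, -0.1743, 0.2003]
eef_rot: [-0.0, 1.0, -0.013, 0.0]
wrist_force: [1.0, -1.9, 4.2]
opening: -0.0
```

move_arm:
  increments:
    - {"tx": 0.0, "ty": 0.0, "tz": 0.0005, "turn": 0}
    - {"tx": 0.0, "ty": 0.0, "tz": 0.0005, "turn": 0}
    - {"tx": 0.0, "ty": 0.0, "tz": 0.0005, "turn": 0}

```text
time_s: 5.03
eef_pos: [0.5789, -0.1743, 0.1998]
eef_rot: [-0.0, 1.0, -0.013, 0.0]
wrist_force: [0.9, -1.6, 3.6]
opening: -0.003
```

move_arm:
  increments:
    - {"tx": 0.0, "ty": 0.0, "tz": 0.0005, "turn": 0}
    - {"tx": 0.0, "ty": 0.0, "tz": 0.0005, "turn": 0}
    - {"tx": 0.0, "ty": 0.0, "tz": 0.0005, "turn": 0}

```text
time_s: 5.28
eef_pos: [0.5789, -0.1743, 0.1993]
eef_rot: [-0.0, 1.0, -0.013, -0.0]
wrist_force: [-0.0, -2.8, 4.0]
opening: -0.0
```

move_arm:
  increments:
    - {"tx": 0.0, "ty": 0.0, "tz": 0.0005, "turn": 0}
    - {"tx": 0.0, "ty": 0.0, "tz": 0.0005, "turn": 0}
    - {"tx": 0.0, "ty": 0.0, "tz": 0.0005, "turn": 0}

```text
time_s: 5.53
eef_pos: [0.5789, -0.1743, 0.1987]
eef_rot: [0.0, 1.0, -0.013, -0.0]
wrist_force: [0.2, -1.8, 2.7]
opening: 0.002
```

move_arm:
  increments:
    - {"tx": 0.0, "ty": 0.0, "tz": 0.0005, "turn": 0}
    - {"tx": 0.0, "ty": 0.0, "tz": 0.001, "turn": 0}
    - {"tx": 0.0, "ty": 0.0, "tz": 0.001, "turn": 0}

```text
time_s: 5.78
eef_pos: [0.579, -0.1744, 0.1983]
eef_rot: [0.0, 1.0, -0.013, 0.0]
wrist_force: [-0.2, -2.7, 6.6]
opening: 0.001
```

move_arm:
  increments:
    - {"tx": 0.0, "ty": 0.0, "tz": 0.0005, "turn": 0}
    - {"tx": 0.0, "ty": 0.0, "tz": 0.0005, "turn": 0}
    - {"tx": 0.0, "ty": 0.0, "tz": 0.0005, "turn": 0}

```text
time_s: 6.03
eef_pos: [0.579, -0.1745, 0.1981]
eef_rot: [0.0, 1.0, -0.013, 0.0]
wrist_force: [-0.6, -1.8, 8.8]
opening: -0.003
```

move_arm:
  increments:
    - {"tx": 0.0, "ty": 0.0, "tz": -0.01, "turn": 0}
    - {"tx": 0.0, "ty": 0.0, "tz": -0.025, "turn": 0}
    - {"tx": 0.0, "ty": 0.015, "tz": -0.03, "turn": 0}
    - {"tx": 0.002, "ty": 0.032, "tz": -0.03, "turn": 0}
    - {"tx": 0.002, "ty": 0.047, "tz": -0.03, "turn": 0}
    - {"tx": 0.002, "ty": 0.047, "tz": -0.03, "turn": 0}
    - {"tx": 0.002, "ty": 0.047, "tz": -0.03, "turn": 0}

```text
time_s: 6.62
eef_pos: [0.5788, -0.2228, 0.2259]
eef_rot: [-0.001, 1.0, -0.014, -0.001]
wrist_force: [0.7, -0.1, 0.7]
opening: 0.001
```

Run:
```python
from bench import get_obs, viewer
from h import *
o=get_obs();print(o['eef_pos'],o['wrist_force'])
for n in ['wrist','scene']:
    c=viewer.get_calibration(n)
    p,d=viewer.camera(n)
    cv2.imwrite(f'pics/{n}2.png',p[:,:,::-1]);np.savez(f'{n}2.npz',p=p,d=d,K=c['intrinsics'],o=c['origin'],a=c['attitude'])
    for f in ([n+'0.npz'] if n=='scene' else ['wrist1.npz'])+[n+'2.npz']:
        P,_,_=cloud(f)
        m=(P[...,2]>0.165)&(P[...,2]<.216)&(abs(P[...,0]-.57)<.018)
        print(f,[(y,np.median(P[m&(abs(P[...,1]-y)<.004)][:,2]).round(4)) for y in [.05,.04,.02,0,-.1,-.12,-.14,-.16,-.17,-.18,-.19,-.196,-.21,-.22,-.23]])
```

```text
[ 0.57883881 -0.22275006  0.22588007] [ 0.74799867 -0.08845248  0.65401793]
wrist1.npz [(0.05, np.float64(nan)), (0.04, np.float64(nan)), (0.02, np.float64(nan)), (0, np.float64(nan)), (-0.1, np.float64(0.2014)), (-0.12, np.float64(0.2031)), (-0.14, np.float64(0.2047)), (-0.16, np.float64(0.2062)), (-0.17, np.float64(0.2068)), (-0.18, np.float64(0.2072)), (-0.19, np.float64(0.2076)), (-0.196, np.float64(0.2073)), (-0.21, np.float64(nan)), (-0.22, np.float64(nan)), (-0.23, np.float64(nan))]
wrist2.npz [(0.05, np.float64(nan)), (0.04, np.float64(nan)), (0.02, np.float64(nan)), (0, np.float64(nan)), (-0.1, np.float64(0.2005)), (-0.12, np.float64(0.2008)), (-0.14, np.float64(0.2007)), (-0.16, np.float64(0.2005)), (-0.17, np.float64(0.2002)), (-0.18, np.float64(0.1999)), (-0.19, np.float64(0.1993)), (-0.196, np.float64(0.1989)), (-0.21, np.float64(0.2006)), (-0.22, np.float64(0.2026)), (-0.23, np.float64(0.2043))]
scene0.npz [(0.05, np.float64(0.2049)), (0.04, np.float64(0.204)), (0.02, np.float64(0.2018)), (0, np.float64(0.2001)), (-0.1, np.float64(0.1998)), (-0.12, np.float64(0.2011)), (-0.14, np.float64(0.2034)), (-0.16, np.float64(0.2044)), (-0.17, np.float64(0.2049)), (-0.18, np.float64(0.2055)), (-0.19, np.float64(0.2054)), (-0.196, np.float64(0.2052)), (-0.21, np.float64(0.1991)), (-0.22, np.float64(0.2008)), (-0.23, np.float64(0.2026))]
scene2.npz [(0.05, np.float64(0.205)), (0.04, np.float64(0.2036)), (0.02, np.float64(0.2023)), (0, np.float64(0.2001)), (-0.1, np.float64(0.1994)), (-0.12, np.float64(0.1988)), (-0.14, np.float64(0.1989)), (-0.16, np.float64(0.1986)), (-0.17, np.float64(0.1984)), (-0.18, np.float64(0.1981)), (-0.19, np.float64(0.1974)), (-0.196, np.float64(0.1968)), (-0.21, np.float64(0.1988)), (-0.22, np.float64(0.2)), (-0.23, np.float64(0.2027))]
  return _methods._mean(a, axis=axis, dtype=dtype,
  ret = ret.dtype.type(ret / rcount)
```

View pics/scene2.png

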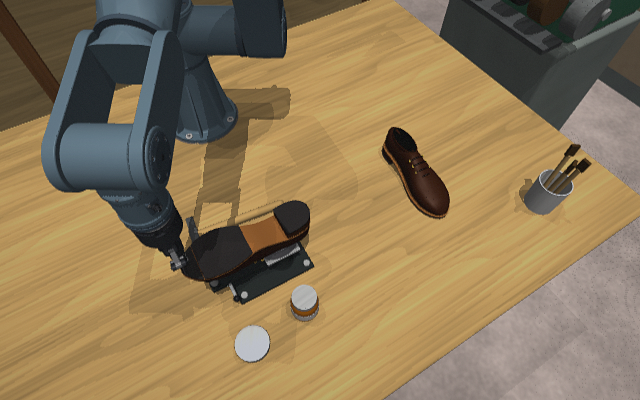

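View pics/wrist2.png

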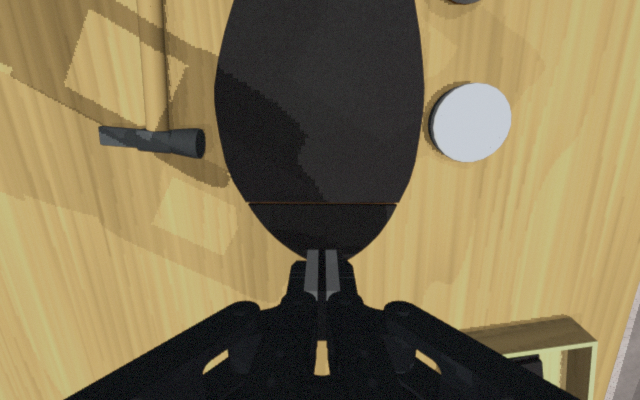

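The half sole is now level in both views. The seam ahead of it is at row 203, columns 248–397. I'll locate the seam and the toe end precisely.

```bash
python3 - <<'E'
from h import *
P,p,d=cloud('wrist2.npz')
for u in [255,290,322,355,390]:
    s=p[198:209,u].astype(int);v=198+np.argmax(s[:,0]-s[:,2]);print(u,v,P[v,u].round(4),P[v-3,u].round(4))
for v in [205,215,225,235,245]:
    m=(P[v,:,2]>.19)&(P[v,:,2]<.212);u=np.where(m[220:430])[0]+220
    print(v,u.min(),u.max(),((P[v,u.min()]+P[v,u.max()])/2).round(4))
E
python3 mv.py .5815 -.22 .21
```

```text
255 202 [ 0.543  -0.1984  0.1987] [ 0.5431 -0.1968  0.1985]
290 202 [ 0.5618 -0.1993  0.1975] [ 0.562  -0.1972  0.1989]
322 203 [ 0.5791 -0.2017  0.1934] [ 0.5792 -0.1982  0.1991]
355 203 [ 0.5973 -0.2019  0.1945] [ 0.5969 -0.1986  0.1994]
390 203 [ 0.6167 -0.2024  0.1945] [ 0.6156 -0.1992  0.1992]
205 248 396 [ 0.5792 -0.201   0.1991]
215 255 391 [ 0.5795 -0.2066  0.1996]
225 263 385 [ 0.5797 -0.2119  0.2009]
235 272 378 [ 0.5801 -0.2176  0.2015]
245 284 368 [ 0.5807 -0.2227  0.2034]
6.7167 [ 0.57908448 -0.2214417   0.22615628] [ 0.75161761 -0.21210421 -0.12568697] -0.0006373703853256782 tool yaw -1.511440468515179 tilt z [-0.00163948  0.00144008 -0.99999762]
shift [ 0.00240374 -0.00148235  0.01615435]
```

move_arm:
  increments:
    - {"tx": 0.001, "ty": -0.001, "tz": 0.005, "turn": 0}
    - {"tx": 0.001, "ty": -0.001, "tz": 0.01, "turn": 0}
    - {"tx": 0.001, "ty": -0.001, "tz": 0.015, "turn": 0}
    - {"tx": 0.001, "ty": -0.001, "tz": 0.018, "turn": 0}
    - {"tx": 0.001, "ty": -0.001, "tz": 0.02, "turn": 0}
    - {"tx": 0.001, "ty": -0.001, "tz": 0.02, "turn": 0}
    - {"tx": 0.001, "ty": -0.001, "tz": 0.02, "turn": 0}

```text
time_s: 7.3
eef_pos: [0.5807, -0.2203, 0.2072]
eef_rot: [-0.0, 1.0, -0.013, -0.0]
wrist_force: [-0.1, 0.2, 0.3]
opening: 0.004
```

move_arm:
  increments:
    - {"tx": 0.0, "ty": 0.0, "tz": 0.001, "turn": 0}
    - {"tx": 0.0, "ty": 0.0, "tz": 0.002, "turn": 0}
    - {"tx": 0.0, "ty": 0.0, "tz": 0.003, "turn": 0}
    - {"tx": 0.0, "ty": 0.0, "tz": 0.003, "turn": 0}
    - {"tx": 0.0, "ty": 0.0, "tz": 0.003, "turn": 0}

```text
time_s: 7.72
eef_pos: [0.5807, -0.2204, 0.2043]
eef_rot: [-0.0, 1.0, -0.013, -0.0]
wrist_force: [-0.3, -0.9, 0.2]
opening: -0.001
```

move_arm:
  increments:
    - {"tx": 0.0, "ty": 0.0, "tz": 0.0005, "turn": 0}
    - {"tx": 0.0, "ty": 0.0, "tz": 0.001, "turn": 0}
    - {"tx": 0.0, "ty": 0.0, "tz": 0.0015, "turn": 0}
    - {"tx": 0.0, "ty": 0.0, "tz": 0.0015, "turn": 0}
    - {"tx": 0.0, "ty": 0.0, "tz": 0.0015, "turn": 0}

```text
time_s: 8.13
eef_pos: [0.5808, -0.2204, 0.203]
eef_rot: [0.0, 1.0, -0.013, 0.0]
wrist_force: [0.3, 0.2, 1.3]
opening: 0.002
```

move_arm:
  increments:
    - {"tx": 0.0, "ty": 0.0, "tz": 0.0005, "turn": 0}
    - {"tx": 0.0, "ty": 0.0, "tz": 0.001, "turn": 0}
    - {"tx": 0.0, "ty": 0.0, "tz": 0.0015, "turn": 0}
    - {"tx": 0.0, "ty": 0.0, "tz": 0.002, "turn": 0}
    - {"tx": 0.0, "ty": 0.0, "tz": 0.002, "turn": 0}
    - {"tx": 0.0, "ty": 0.0, "tz": 0.002, "turn": 0}

```text
time_s: 8.63
eef_pos: [0.5808, -0.2207, 0.2011]
eef_rot: [0.0, 1.0, -0.013, 0.0]
wrist_force: [-0.0, -1.1, 3.3]
opening: 0.002
```

move_arm:
  increments:
    - {"tx": 0.0, "ty": 0.0, "tz": 0.0005, "turn": 0}
    - {"tx": 0.0, "ty": 0.0, "tz": 0.001, "turn": 0}
    - {"tx": 0.0, "ty": 0.0, "tz": 0.0015, "turn": 0}
    - {"tx": 0.0, "ty": 0.0, "tz": 0.0015, "turn": 0}
    - {"tx": 0.0, "ty": 0.0, "tz": 0.0015, "turn": 0}

```text
time_s: 9.05
eef_pos: [0.5808, -0.2204, 0.1993]
eef_rot: [0.0, 1.0, -0.013, 0.0]
wrist_force: [-0.3, -2.3, 2.7]
opening: 0.005
```

move_arm:
  increments:
    - {"tx": 0.0, "ty": 0.0, "tz": 0.0005, "turn": 0}
    - {"tx": 0.0, "ty": 0.0, "tz": 0.001, "turn": 0}
    - {"tx": 0.0, "ty": 0.0, "tz": 0.0015, "turn": 0}
    - {"tx": 0.0, "ty": 0.0, "tz": 0.0015, "turn": 0}
    - {"tx": 0.0, "ty": 0.0, "tz": 0.0015, "turn": 0}

```text
time_s: 9.47
eef_pos: [0.5807, -0.2204, 0.1977]
eef_rot: [-0.0, 1.0, -0.013, 0.0]
wrist_force: [-0.8, -1.1, 3.0]
opening: 0.001
```

move_arm:
  increments:
    - {"tx": 0.0, "ty": 0.0, "tz": 0.0005, "turn": 0}
    - {"tx": 0.0, "ty": 0.0, "tz": 0.001, "turn": 0}
    - {"tx": 0.0, "ty": 0.0, "tz": 0.001, "turn": 0}
    - {"tx": 0.0, "ty": 0.0, "tz": 0.001, "turn": 0}

```text
time_s: 9.8
eef_pos: [0.5807, -0.2205, 0.1969]
eef_rot: [0.0, 1.0, -0.013, 0.0]
wrist_force: [-0.4, -3.7, 4.0]
opening: 0.0
```

move_arm:
  increments:
    - {"tx": 0.0, "ty": 0.0, "tz": 0.0005, "turn": 0}
    - {"tx": 0.0, "ty": 0.0, "tz": 0.001, "turn": 0}
    - {"tx": 0.0, "ty": 0.0, "tz": 0.001, "turn": 0}
    - {"tx": 0.0, "ty": 0.0, "tz": 0.001, "turn": 0}

```text
time_s: 10.13
eef_pos: [0.5808, -0.2206, 0.1964]
eef_rot: [0.0, 1.0, -0.013, 0.0]
wrist_force: [-1.0, -2.9, 6.0]
opening: 0.004
```

move_arm:
  increments:
    - {"tx": 0.0, "ty": 0.0, "tz": 0.0005, "turn": 0}
    - {"tx": 0.0, "ty": 0.0, "tz": 0.0008, "turn": 0}
    - {"tx": 0.0, "ty": 0.0, "tz": 0.0008, "turn": 0}
    - {"tx": 0.0, "ty": 0.0, "tz": 0.0008, "turn": 0}

```text
time_s: 10.47
eef_pos: [0.5809, -0.2206, 0.1961]
eef_rot: [0.0, 1.0, -0.013, 0.0]
wrist_force: [-1.3, -1.7, 8.6]
opening: 0.0
```

move_arm:
  increments:
    - {"tx": 0.0, "ty": 0.0, "tz": -0.01, "turn": 0}
    - {"tx": 0.0, "ty": 0.0, "tz": -0.03, "turn": 0}
    - {"tx": 0.0, "ty": -0.02, "tz": -0.05, "turn": 0}
    - {"tx": 0.0, "ty": -0.055, "tz": -0.055, "turn": 0}
    - {"tx": 0.0, "ty": -0.09, "tz": -0.055, "turn": 0}
    - {"tx": -0.001, "ty": -0.125, "tz": -0.055, "turn": 0}
    - {"tx": -0.002, "ty": -0.16, "tz": -0.055, "turn": 0}
    - {"tx": -0.002, "ty": -0.195, "tz": -0.055, "turn": 0}
    - {"tx": -0.002, "ty": -0.225, "tz": -0.05, "turn": 0}
    - {"tx": -0.002, "ty": -0.245, "tz": -0.04, "turn": 0}
    - {"tx": -0.002, "ty": -0.254, "tz": -0.032, "turn": 0}
    - {"tx": -0.002, "ty": -0.254, "tz": -0.032, "turn": 0}
    - {"tx": -0.002, "ty": -0.254, "tz": -0.032, "turn": 0}
    - {"tx": -0.002, "ty": -0.254, "tz": -0.032, "turn": 0}

```text
time_s: 11.63
eef_pos: [0.5852, 0.0325, 0.227]
eef_rot: [0.0, 1.0, -0.013, -0.0]
wrist_force: [-0.1, -0.9, 1.2]
opening: -0.003
```

Run:
```python
from bench import get_obs, viewer
from h import *
o=get_obs();print(o['time_s'],o['eef_pos'],o['wrist_force'])
for n in ['wrist','scene']:
    c=viewer.get_calibration(n)
    p,d=viewer.camera(n)
    cv2.imwrite(f'pics/{n}3.png',p[:,:,::-1]);np.savez(f'{n}3.npz',p=p,d=d,K=c['intrinsics'],o=c['origin'],a=c['attitude'])
P,_,_=cloud('scene3.npz')
m=(P[...,2]>0.165)&(P[...,2]<.216)&(abs(P[...,0]-.57)<.018)
for y in [.05,.04,.02,0,-.1,-.12,-.14,-.16,-.18,-.19,-.196,-.21,-.22,-.23]: 
    k=m&(abs(P[...,1]-y)<.004)
    if k.any(): print(y,np.median(P[k][:,2]).round(4))
P,p,d=cloud('wrist3.npz')
for v in range(120,270,12):
    m=(P[v,:,2]>.19)&(P[v,:,2]<.212);u=np.where(m[200:440])[0]+200
    if len(u):print(v,u.min(),u.max(),((P[v,u.min()]+P[v,u.max()])/2).round(4),P[v,u.min()],P[v,u.max()])
```

```text
11.6333 [0.58517732 0.03247176 0.22698366] [-0.14135462 -0.89259754  1.19597678]
0.04 0.2048
0.02 0.2017
0 0.2001
-0.1 0.1991
-0.12 0.199
-0.14 0.1988
-0.16 0.1987
-0.18 0.1977
-0.19 0.1971
-0.196 0.1962
-0.21 0.1965
-0.22 0.1965
-0.23 0.1969
204 292 354 [0.5859 0.0517 0.1914] [0.56835868 0.05212768 0.19108303] [0.60350056 0.05136867 0.19164192]
216 279 367 [0.5856 0.0445 0.1915] [0.56042717 0.04489421 0.19061747] [0.61087157 0.04418208 0.19233754]
228 271 375 [0.5855 0.0416 0.2023] [0.55712362 0.04192672 0.20121836] [0.6138253  0.04128938 0.20334838]
240 266 380 [0.5856 0.0358 0.2053] [0.55467241 0.0368132  0.20562231] [0.6164427  0.03483894 0.20493291]
252 263 383 [0.5854 0.0281 0.2043] [0.5523451  0.02939932 0.20503986] [0.61854343 0.02689116 0.2035801 ]
264 262 385 [0.5854 0.0206 0.204 ] [0.55093551 0.02140464 0.20386215] [0.61976507 0.0197461  0.2042023 ]
```

View pics/wrist3.png

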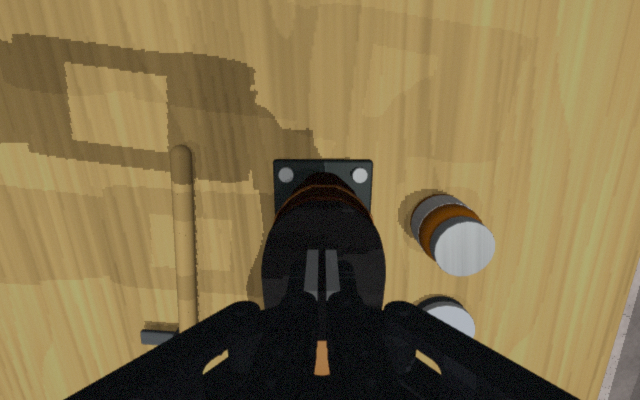

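View pics/scene3.png

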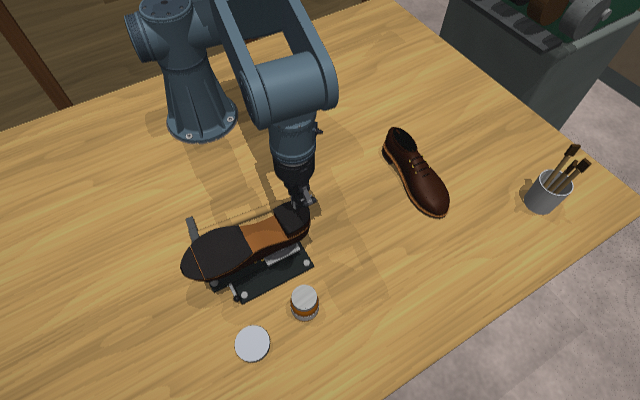

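The toe tip is level: 196.5–197 mm along its length in the scene view. The heel midline (column 322) is under the fingers.

move_arm:
  increments:
    - {"tx": 0.0, "ty": -0.001, "tz": 0.005, "turn": 0}
    - {"tx": 0.0, "ty": -0.001, "tz": 0.01, "turn": 0}
    - {"tx": 0.0, "ty": -0.001, "tz": 0.015, "turn": 0}
    - {"tx": 0.0, "ty": -0.001, "tz": 0.018, "turn": 0}
    - {"tx": 0.0, "ty": -0.001, "tz": 0.019, "turn": 0}
    - {"tx": 0.0, "ty": -0.001, "tz": 0.019, "turn": 0}
    - {"tx": 0.0, "ty": -0.001, "tz": 0.019, "turn": 0}

```text
time_s: 12.32
eef_pos: [0.5852, 0.0346, 0.208]
eef_rot: [0.0, 1.0, -0.013, -0.0]
wrist_force: [-0.3, 0.4, -0.0]
opening: -0.008
```

move_arm:
  increments:
    - {"tx": 0.0, "ty": 0.0, "tz": 0.001, "turn": 0}
    - {"tx": 0.0, "ty": 0.0, "tz": 0.002, "turn": 0}
    - {"tx": 0.0, "ty": 0.0, "tz": 0.003, "turn": 0}
    - {"tx": 0.0, "ty": 0.0, "tz": 0.003, "turn": 0}
    - {"tx": 0.0, "ty": 0.0, "tz": 0.003, "turn": 0}

```text
time_s: 12.73
eef_pos: [0.5852, 0.0346, 0.205]
eef_rot: [-0.0, 1.0, -0.013, -0.0]
wrist_force: [-0.6, -0.2, 0.4]
opening: 0.001
```

move_arm:
  increments:
    - {"tx": 0.0, "ty": 0.0, "tz": 0.0005, "turn": 0}
    - {"tx": 0.0, "ty": 0.0, "tz": 0.001, "turn": 0}
    - {"tx": 0.0, "ty": 0.0, "tz": 0.0015, "turn": 0}
    - {"tx": 0.0, "ty": 0.0, "tz": 0.0015, "turn": 0}
    - {"tx": 0.0, "ty": 0.0, "tz": 0.0015, "turn": 0}

```text
time_s: 13.15
eef_pos: [0.5854, 0.0347, 0.204]
eef_rot: [-0.0, 1.0, -0.013, 0.0]
wrist_force: [-1.0, 1.7, 3.2]
opening: -0.002
```

move_arm:
  increments:
    - {"tx": 0.0, "ty": 0.0, "tz": 0.0005, "turn": 0}
    - {"tx": 0.0, "ty": 0.0, "tz": 0.001, "turn": 0}
    - {"tx": 0.0, "ty": 0.0, "tz": 0.0015, "turn": 0}
    - {"tx": 0.0, "ty": 0.0, "tz": 0.002, "turn": 0}
    - {"tx": 0.0, "ty": 0.0, "tz": 0.002, "turn": 0}
    - {"tx": 0.0, "ty": 0.0, "tz": 0.002, "turn": 0}

```text
time_s: 13.65
eef_pos: [0.5852, 0.0347, 0.2014]
eef_rot: [-0.0, 1.0, -0.013, 0.0]
wrist_force: [-0.7, 1.6, 3.3]
opening: -0.002
```

move_arm:
  increments:
    - {"tx": 0.0, "ty": 0.0, "tz": 0.0005, "turn": 0}
    - {"tx": 0.0, "ty": 0.0, "tz": 0.001, "turn": 0}
    - {"tx": 0.0, "ty": 0.0, "tz": 0.0015, "turn": 0}
    - {"tx": 0.0, "ty": 0.0, "tz": 0.0015, "turn": 0}
    - {"tx": 0.0, "ty": 0.0, "tz": 0.0015, "turn": 0}

```text
time_s: 14.07
eef_pos: [0.5852, 0.0346, 0.1999]
eef_rot: [0.0, 1.0, -0.013, -0.0]
wrist_force: [0.0, 2.5, 3.6]
opening: -0.001
```

move_arm:
  increments:
    - {"tx": 0.0, "ty": 0.0, "tz": 0.0005, "turn": 0}
    - {"tx": 0.0, "ty": 0.0, "tz": 0.001, "turn": 0}
    - {"tx": 0.0, "ty": 0.0, "tz": 0.001, "turn": 0}
    - {"tx": 0.0, "ty": 0.0, "tz": 0.001, "turn": 0}

```text
time_s: 14.4
eef_pos: [0.5853, 0.0346, 0.1993]
eef_rot: [-0.0, 1.0, -0.013, 0.0]
wrist_force: [-0.4, 3.2, 5.1]
opening: 0.003
```

move_arm:
  increments:
    - {"tx": 0.0, "ty": 0.0, "tz": 0.0005, "turn": 0}
    - {"tx": 0.0, "ty": 0.0, "tz": 0.001, "turn": 0}
    - {"tx": 0.0, "ty": 0.0, "tz": 0.001, "turn": 0}
    - {"tx": 0.0, "ty": 0.0, "tz": 0.001, "turn": 0}

```text
time_s: 14.73
eef_pos: [0.5855, 0.0347, 0.1989]
eef_rot: [-0.0, 1.0, -0.013, 0.001]
wrist_force: [-1.2, 3.4, 8.0]
opening: -0.002
```

move_arm:
  increments:
    - {"tx": 0.0, "ty": 0.0, "tz": 0.0005, "turn": 0}
    - {"tx": 0.0, "ty": 0.0, "tz": 0.0005, "turn": 0}
    - {"tx": 0.0, "ty": 0.0, "tz": 0.0005, "turn": 0}

```text
time_s: 14.98
eef_pos: [0.5856, 0.0348, 0.1987]
eef_rot: [-0.0, 1.0, -0.013, 0.001]
wrist_force: [-1.1, 3.9, 9.6]
opening: -0.003
```

move_arm:
  increments:
    - {"tx": 0.0, "ty": 0.0, "tz": -0.01, "turn": 0}
    - {"tx": 0.0, "ty": 0.0, "tz": -0.03, "turn": 0}
    - {"tx": 0.0, "ty": 0.0, "tz": -0.06, "turn": 0}
    - {"tx": -0.02, "ty": -0.02, "tz": -0.08, "turn": 0}
    - {"tx": -0.05, "ty": -0.05, "tz": -0.1, "turn": 0}
    - {"tx": -0.075, "ty": -0.075, "tz": -0.1, "turn": 0}
    - {"tx": -0.1, "ty": -0.1, "tz": -0.1, "turn": 0}
    - {"tx": -0.12, "ty": -0.12, "tz": -0.1, "turn": 0}
    - {"tx": -0.12, "ty": -0.12, "tz": -0.1, "turn": 0}
    - {"tx": -0.12, "ty": -0.12, "tz": -0.1, "turn": 0}
    - {"tx": -0.12, "ty": -0.12, "tz": -0.1, "turn": 0}

```text
time_s: 15.9
eef_pos: [0.4686, 0.157, 0.2975]
eef_rot: [0.001, 1.0, -0.013, 0.0]
wrist_force: [0.5, -0.5, 0.5]
opening: 0.001
```

Run:
```python
from bench import get_obs, viewer
from h import *
o=get_obs();print(o['time_s'],o['eef_pos'],o['wrist_force'])
for n in ['top','scene']:
    c=viewer.get_calibration(n)
    p,d=viewer.camera(n)
    cv2.imwrite(f'pics/{n}4.png',p[:,:,::-1]);np.savez(f'{n}4.npz',p=p,d=d,K=c['intrinsics'],o=c['origin'],a=c['attitude'])
    P,_,_=cloud(n+'4.npz')
    m=(P[...,2]>0.165)&(P[...,2]<.216)&(abs(P[...,0]-.58)<.018)
    print(n,[(y,np.median(P[m&(abs(P[...,1]-y)<.004)][:,2]).round(4)) for y in [.05,.04,.02,0,-.1,-.12,-.14,-.16,-.18,-.19,-.196,-.21,-.22,-.23]])
    P0,_,_=cloud(n+'0.npz')
    for Q in(P0,P):
        s=Q[(Q[...,2]>0.165)&(Q[...,2]<.216)&(abs(Q[...,0]-.58)<.06)&(Q[...,1]>-.3)&(Q[...,1]<.08)];print(s.min(0),s.max(0))
```

```text
15.9 [0.46856512 0.15699076 0.29747958] [ 0.47288416 -0.53807173  0.49112327]
top [(0.05, np.float64(0.1992)), (0.04, np.float64(0.1991)), (0.02, np.float64(0.1999)), (0, np.float64(0.1993)), (-0.1, np.float64(0.1997)), (-0.12, np.float64(0.1995)), (-0.14, np.float64(0.1999)), (-0.16, np.float64(0.1995)), (-0.18, np.float64(0.1996)), (-0.19, np.float64(0.1993)), (-0.196, np.float64(0.1975)), (-0.21, np.float64(0.1973)), (-0.22, np.float64(0.1976)), (-0.23, np.float64(0.1978))]
[ 0.52843441 -0.2338204   0.16575289] [0.63056957 0.05607615 0.21290734]
[ 0.52884479 -0.23567246  0.16550259] [0.62962844 0.05615592 0.20749501]
scene [(0.05, np.float64(0.1996)), (0.04, np.float64(0.1993)), (0.02, np.float64(0.1993)), (0, np.float64(0.1989)), (-0.1, np.float64(0.1989)), (-0.12, np.float64(0.1989)), (-0.14, np.float64(0.199)), (-0.16, np.float64(0.1989)), (-0.18, np.float64(0.1981)), (-0.19, np.float64(0.1974)), (-0.196, np.float64(0.1971)), (-0.21, np.float64(0.1967)), (-0.22, np.float64(0.1967)), (-0.23, np.float64(0.1963))]
[ 0.5299402  -0.23372671  0.16504883] [0.63405065 0.05717515 0.20995765]
[ 0.530099   -0.23403117  0.16503828] [0.63367396 0.05757368 0.20315986]
```

View pics/scene4.png

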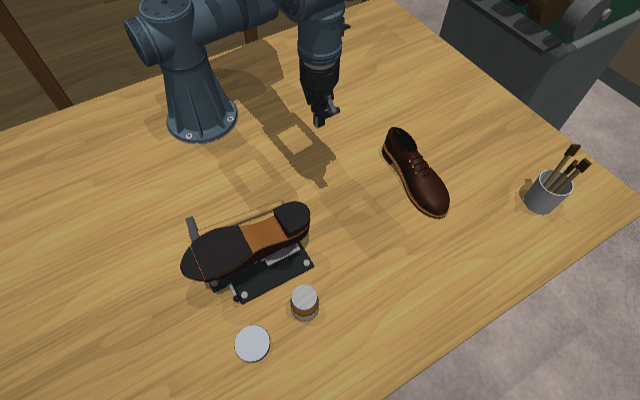

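View pics/top4.png

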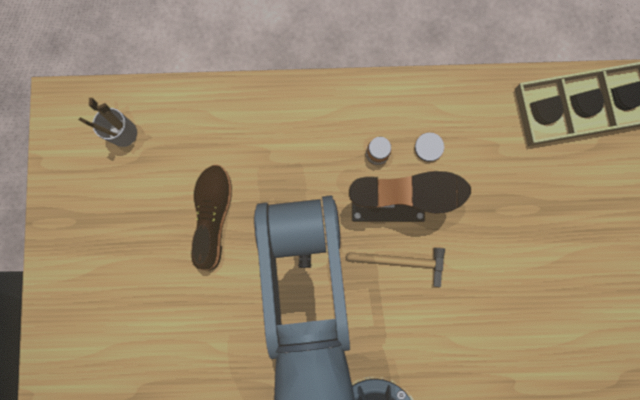

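All three pieces measure level in both views. The shoe is still at (348–470, 190), the other things haven't moved, and the arm is clear.

```bash
python3 -c "
from bench import workorder
print(workorder.hand_in())"
```

```text
the job is handed in; nothing more can be done
None
```

I pressed the half sole, then the toe tip, then the heel piece with the shut fingertips, and handed the job in at about 16 s. I stopped each push once the piece felt firm, at about 9 to 10 N.

The last top and scene depth readings show all three pieces level:

| Piece | Face height above the bench | Front or rear slope |
|---|---|---|
| Half sole | about 199–200 mm | dips about 2 mm at the front, as it should |
| Toe tip | about 196–198 mm | none visible |
| Heel piece | about 199–200 mm | none visible |

The shoe's outline matches its starting position to within about 2 mm. The mate, jar, tin and hammer look unmoved, and the arm ended clear of everything.

No check failed. The two cameras disagreed with each other by 1–4 mm at most, and I centred the presses on the wrist view.

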